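Square the tube block up to the stop rail

TASK

The heavy aluminium tube block stands skewed on the bench. Without gripping or lifting it, walk it round by pushing on its corners until its front (the long side with the three large wells) faces the stop rail, turning it before it touches so that no corner runs into the rail, then push it up until that front is flush against the rail, within the rail's length. Leave the jar, the timer and the beaker where they stand.

Things in the scene. Friction and masses are not known exactly. Their poses are not given: they have to be found in the camera images.
- block: Loose aluminium block, 100 (its x) by 130 (y) by 40 mm high, about 0.9 kg, too wide to grip, with flat upright sides; slides when pushed (some 3 to 10 N) and stays where left. Origin: centre of the underside. +x points out of its front, the long side next to the row of three large (24 mm) wells; eight small (13 mm) wells lie towards the back.
- front_left (a point): Point on the block at the left (+y) end of its front face: (50, 65, 14) mm in the block's axes.
- front_right (a point): Point on the block at the right (-y) end of its front face: (50, -65, 14) mm in the block's axes.
- stop_rail: Fixed aluminium rail on the block's far side, 280 mm long (its y), 28 mm high, 16 mm thick, with a 5 mm high foot behind. Origin: on the bench, middle of the flat face that looks at the block; +x points into the rail. Flush: block's front at x = 0, both +x axes parallel; the block starts turned 0.45 to 0.95 rad counter-clockwise from that (seen from above), its centre at x = -135 to -165 mm.
- jar: Bystander: amber glass jar with white cap, 52 mm across, 75 mm high, off the left (+y) end of the rail. Origin: centre of the underside.
- timer: Bystander: white bench timer, 50 x 66 x 18 mm, lying flat off the right (-y) end of the rail. Origin: centre of the underside.
- beaker: Bystander: white plastic beaker, 52 mm across, 65 mm high, behind the rail. Origin: centre of the underside.

How it is judged:
By the outcome, as a careful person would: the job done as asked, in the order asked, and still so for the second after the job is handed in, with the robot touching nothing.
It also fails if it takes over 72 s, if anything falls off the work surface, if the arm or the gripper's body presses on something with over 40 N, if the wrist force passes 120 N, or if a joint passes its speed limit or range.

ROBOT

A 6-joint arm with a two-finger parallel gripper is mounted at the origin on the work surface. World frame = base frame: x ahead of the robot, y to its left, z up, the work surface at z = 0. Lengths are in m, angles in rad, forces in N, time in s.
With the tool pointing down it reaches from about 0.425 to 0.95 m from the base axis. Payload 3.5 kg.
Tool frame: the origin (TCP) lies at the very end of the fingers, on their centre line; the grasp point (between the pads) lies 19 mm behind it; z points along the fingers, y is the line along which they close (so a half turn about z gives the same grasp; the last joint's range is limited). The gripper opens to 85 mm and grips with 20 to 120 N. Pads are 22 mm wide; open, the fingers measure 114 mm over their backs; the gripper's body (76 mm by 85 mm) begins 54 mm behind the grasp point. The pads swing forward as they close: fully open they stand 13 mm farther back than shut.
Start: joints at [-1.458, 0.286, 1.577, -0, 1.279, -0.15], TCP at [0.175, -0.652, 0.231] pointing down, gripper open.
Joint ranges: [-2.77, 2.77], [-0.9, 2.22], [0.21, 2.48], [-1.53, 4.67], [0.24, 2.81], [-2.84, 2.84]. Speed limits (rad/s): [2.79, 2.79, 3.14, 3.14, 3.14, 3.14].

INTERFACE

Orientations are given as a unit quaternion [x, y, z, w].
In Python, from plant import ctrl, optics, sign_off gives the robot as it stands.
- The arm moves only by the shell command python3 -m creep 'ROWS' [FORCE]. ROWS is JSON, a list of rows, each an object of numbers: "x", "y", "z": the shift along the tool's x, y, z in mm; "rx", "ry", "rz": the turn, a rotation vector about the tool's x, y, z in degrees; "grip": the opening, from 0 (shut) to 1 (fully open). In form: [{"x": .., "y": .., "z": .., "rx": .., "ry": .., "rz": .., "grip": ..}, ...]. A call has exactly 10 rows; each row shifts and turns the commanded pose from where the row before left it, along the tool's axes as they then stand; what a row does not reach is not made up. A row lasts 1/12 s, in which the tool goes at most 41.7 mm and 7.16 degrees, less where a joint would pass 70% of its speed; a pose out of reach is approached as far as the arm can. A call with a gripper value outside its range is refused whole. The fingers move at their own pace and stop on an object; FORCE is the grip in N (left out, the last holds). Time passes only in rows, so rows that do not move let the fingers close, or fill a call up. It gives the time, the measured TCP pose, the force, the opening and the grip force at its end, in the units of the state.
- ctrl.get_state(): the state, without advancing time (a new reading comes with each control period).
- optics.read_camera(name): name is "scene" or "top" or "wrist"; returns a dict with "color" (400x640x3 uint8, blue, green, red), "K" (3x3 intrinsics, pixels), "R" (3x3) and "t" (3): a world point X has camera coordinates R X + t. Camera axes: x right, y down, z forward; pixel columns grow to the right and rows downward; lengths in m; the calibration is good to about 2 mm. A picture is of the moment at which its call begins. There is no depth.
- sign_off(): hands the job in; it is judged then, once.
The state is a dict: "time": time; "qpos": joint angles; "dq": joint speeds; "joint_efforts": joint torques, N m; "eef_pos": TCP position; "tcp_rot": TCP orientation; "contact_force": force on the tool from outside, world axes, zero at the start; "wrist_torque": the same for the moment, N m; "opening": opening from 0.0 (shut) to 1.0 (fully open); "finger_force": force on a finger pad.
Only numpy, scipy, OpenCV 4.12 (cv2) and the standard library are available. Lean on these libraries where they do the work, as an engineer would, in place of code of your own. Each camera call takes 0.05 s, during which the arm holds its last target. There are 200 camera calls.

## Working session

There is one attempt and no reset: what is moved stays moved. The work goes in short steps, Python scripts to look and compute and a shell command to move; the robot and the scene stay as the last step left them, time stands still between calls to the robot, and variables do not carry over. Pictures are saved under pics/ and viewed, at most 10 in all, crops included, and the job is handed in when it is done.

```bash
ls; mkdir -p pics; python3 - <<'E'
from plant import ctrl, optics
import cv2
s=ctrl.get_state(); print(s['time'],s['eef_pos'],s['tcp_rot'],s['opening'],s['contact_force'])
for n in ['top','scene']:
    c=optics.read_camera(n); cv2.imwrite(f'pics/{n}0.png',c['color']); print(n,c['K'].tolist(),c['R'].tolist(),c['t'].tolist())
E
```

```text
pics
0.0 [ 0.17531169 -0.65115882  0.2299203 ] [ 9.91377552e-01  1.31031124e-01  2.81489531e-05 -1.18035088e-03] 1.002320430140963 [0.23638244 0.2099556  0.08111565]
top [[444.778563194825, 0.0, 320.5454194159106], [0.0, 444.778563194825, 201.98736333888175], [0.0, 0.0, 1.0]] [[0.01132740491072247, -0.9995903372360052, -0.026283979957346392], [-0.9827800244780998, -0.006280989198766375, -0.18467260939703734], [0.18443186651122487, 0.027923231888422703, -0.9824485634047674]] [0.05010195447596238, 0.6761831391249237, 0.885574131765953]
scene [[424.71023866803466, 0.0, 315.3524678036093], [0.0, 424.71023866803466, 201.50175256024093], [0.0, 0.0, 1.0]] [[0.7615825263221235, 0.6480654292828426, 0.001804153335156327], [0.3575821368006125, -0.41789228160840597, -0.8351652868823206], [-0.5404878084119196, 0.63669242208508, -0.5499960805474113]] [-0.5219024255236352, -0.17964166111867733, 1.348587151132044]
```

View pics/top0.png

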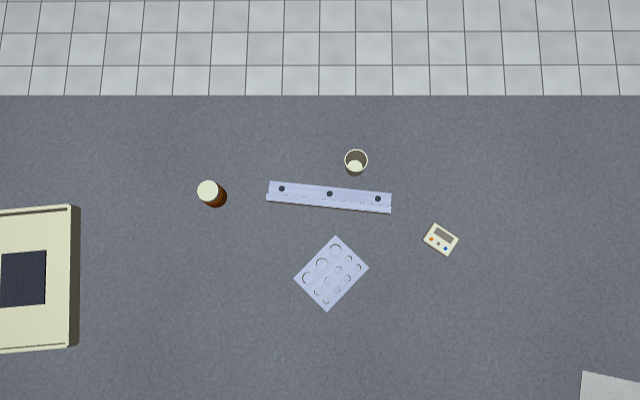

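View pics/scene0.png

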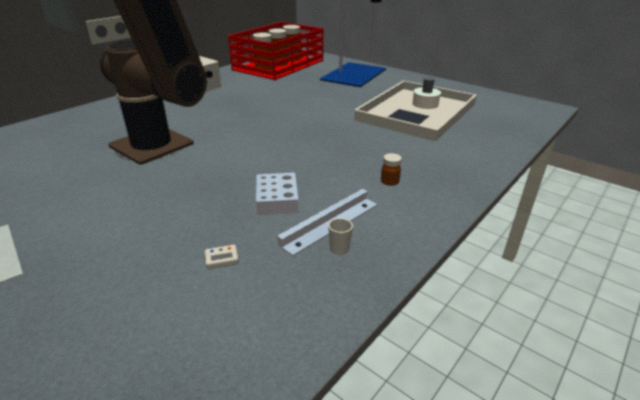

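The top view shows the block with corners near (336,236), (369,268), (327,311), (294,278) and its large wells on the upper-left side. The rail runs (267,200) to (391,213), with the jar at (208,190), the timer at (441,239) and the beaker at (356,160). Next I'll measure these.

```bash
cat > h.py <<'E'
import cv2, numpy as np
from plant import ctrl, optics
def cast(c,px,z):
    px=np.atleast_2d(np.asarray(px,float)); d=np.c_[px,np.ones(len(px))]@np.linalg.inv(c['K']).T@c['R']
    o=-c['R'].T@c['t']; return o+d*((z-o[2])/d[:,2])[:,None]
def blobs(c):
    b,g,r=[c['color'][:,:,i].astype(int) for i in range(3)]
    m=((b>170)&(b-r>8)).astype(np.uint8)*255
    m[:100]=0
    m=cv2.morphologyEx(m,cv2.MORPH_CLOSE,np.ones((7,7)))
    cs,_=cv2.findContours(m,cv2.RETR_EXTERNAL,cv2.CHAIN_APPROX_NONE)
    return m,sorted(cs,key=cv2.contourArea,reverse=True)[:3]
def rect(c,cnt,z):
    p=cast(c,cnt[:,0],z)[:,:2]*1000
    return cv2.minAreaRect(p.astype(np.float32))
E
python3 - <<'E'
from h import *
c=optics.read_camera('top'); m,cs=blobs(c)
for k in cs:
    if cv2.contourArea(k)<300: continue
    print(cv2.boundingRect(k),cv2.contourArea(k))
    for z in (.005,.028,.04):
        R=rect(c,k,z); print(z,R,cv2.boxPoints(R).round(1).tolist())
x=c['color'][170:330,240:480]; mm=cv2.cvtColor(m[170:330,240:480],cv2.COLOR_GRAY2BGR)
cv2.imwrite('pics/a.png',cv2.resize(np.vstack([x[:100],x[60:160]*0+mm[:100]]),None,fx=3,fy=3,interpolation=0))
for n,px,z in [('jar',(208,189),.075),('timer',(441,239),.018),('beaker',(356,158),.065)]: print(n,cast(c,px,z).round(3))
E
```

```text
(293, 235, 76, 77) 2829.0
0.005 ((529.1848754882812, 33.359291076660156), (103.77293395996094, 133.9696807861328), 46.21572494506836) [[444.8999938964844, 42.20000076293945], [541.5999755859375, -50.400001525878906], [613.4000244140625, 24.5], [516.7000122070312, 117.19999694824219]]
0.028 ((528.522705078125, 33.27204895019531), (101.36499786376953, 130.861083984375), 46.21574783325195) [[446.20001220703125, 42.0], [540.7000122070312, -48.599998474121094], [610.7999877929688, 24.600000381469727], [516.4000244140625, 115.0999984741211]]
0.04 ((528.1770629882812, 33.226558685302734), (100.10869598388672, 129.2392120361328), 46.21574401855469) [[446.8999938964844, 41.79999923706055], [540.2000122070312, -47.599998474121094], [609.5, 24.700000762939453], [516.2000122070312, 114.0999984741211]]
(266, 181, 126, 33) 2359.5
0.005 ((700.3059692382812, 40.222503662109375), (284.1162414550781, 47.26185607910156), 84.2157211303711) [[662.5, -98.69999694824219], [709.5, -103.5], [738.0999755859375, 179.1999969482422], [691.0999755859375, 183.89999389648438]]
0.028 ((695.6731567382812, 39.97602844238281), (277.523681640625, 46.16518783569336), 84.21574401855469) [[658.7000122070312, -95.80000305175781], [704.7000122070312, -100.4000015258789], [732.5999755859375, 175.6999969482422], [686.7000122070312, 180.39999389648438]]
0.04 ((693.255859375, 39.847434997558594), (274.0840759277344, 45.5930290222168), 84.21574401855469) [[656.7999877929688, -94.19999694824219], [702.0999755859375, -98.80000305175781], [729.7000122070312, 173.89999389648438], [684.4000244140625, 178.5]]
jar [[0.7   0.296 0.075]]
timer [[ 0.604 -0.207  0.018]]
beaker [[ 0.773 -0.02   0.065]]
```

View pics/a.png

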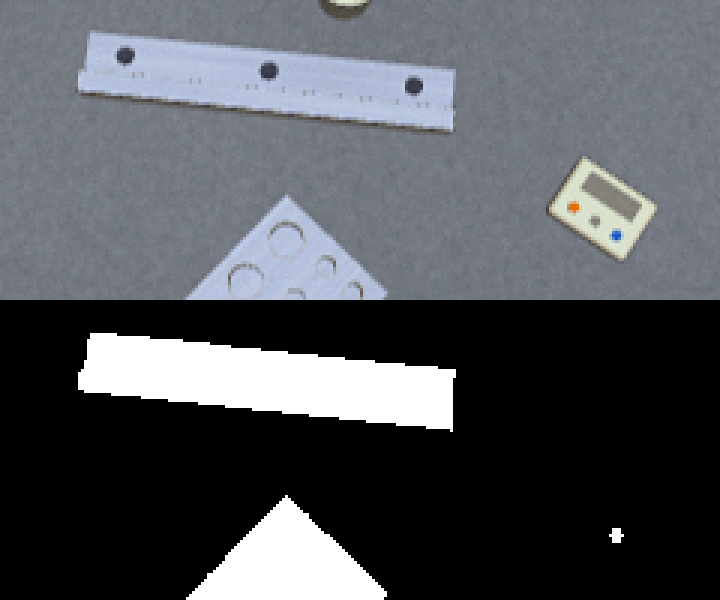

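```bash

python3 -m creep '[{"x":29.5,"y":-23.1},{"x":29.5,"y":-23.1},{"x":29.5,"y":-23.1},{"x":29.5,"y":-23.1},{"x":29.5,"y":-23.1},{"x":29.5,"y":-23.1},{"x":29.5,"y":-23.1},{"x":29.5,"y":-23.1},{"x":29.5,"y":-23.1},{"x":29.5,"y":-23.1}]' 
python3 -m creep '[{"x":14.5,"y":-29},{"x":14.5,"y":-29},{"x":14.5,"y":-29},{"x":14.5,"y":-29},{"x":14.5,"y":-29},{"x":14.5,"y":-29},{"x":14.5,"y":-29},{"x":14.5,"y":-29},{"x":14.5,"y":-29},{"x":14.5,"y":-29}]' 
python3 -m creep '[{"z":14,"rz":-3.2,"grip":1},{"z":14,"rz":-3.2},{"z":14,"rz":-3.2},{"z":14,"rz":-3.2},{"z":14,"rz":-3.2},{"z":14,"rz":-3.2},{"z":14,"rz":-3.2},{"z":14,"rz":-3.2},{"z":14,"rz":-3.2},{"z":14,"rz":-2.3}]'
cat >> h.py <<'E'
from scipy.spatial.transform import Rotation as Ro
RAIL=np.array([672.2,42.3]); RY=-5.8
def st():
    s=ctrl.get_state(); R=Ro.from_quat(s['tcp_rot']).as_matrix()
    print('t',round(s['time'],2),'tcp',(s['eef_pos']*1000).round(1),'yaw',np.degrees(np.arctan2(R[1,0],R[0,0])).round(1),'zaxis',R[:,2].round(3),'F',s['contact_force'].round(1),'op',round(s['opening'],2),'q',s['qpos'].round(2))
    return s,R
E
python3 -c "
from h import *
s,R=st()
p=s['eef_pos']*1000
yb=np.radians(46.2)
T=np.array([528.2-86*np.cos(yb),33.2-86*np.sin(yb),p[2]])
print(T,R.T@(T-p))"
```

```text
t 0.15 tcp [ 175.3 -651.3  230.3] yaw 15.1 zaxis [-0.     0.002 -1.   ] F [0.1 0.1 0.1] op 1.0 q [-1.46  0.29  1.58 -0.    1.28 -0.15]
[468.67568705 -28.87137962 230.26829626] [ 444.97833287 -524.89281949    1.02906073]$[0]: bad value
$[0]: bad value
$[0]: bad value
```

```bash

python3 -m creep '[{"x":29.5,"y":-23.1,"z":0,"rx":0,"ry":0,"rz":0,"grip":1},{"x":29.5,"y":-23.1,"z":0,"rx":0,"ry":0,"rz":0,"grip":1},{"x":29.5,"y":-23.1,"z":0,"rx":0,"ry":0,"rz":0,"grip":1},{"x":29.5,"y":-23.1,"z":0,"rx":0,"ry":0,"rz":0,"grip":1},{"x":29.5,"y":-23.1,"z":0,"rx":0,"ry":0,"rz":0,"grip":1},{"x":29.5,"y":-23.1,"z":0,"rx":0,"ry":0,"rz":0,"grip":1},{"x":29.5,"y":-23.1,"z":0,"rx":0,"ry":0,"rz":0,"grip":1},{"x":29.5,"y":-23.1,"z":0,"rx":0,"ry":0,"rz":0,"grip":1},{"x":29.5,"y":-23.1,"z":0,"rx":0,"ry":0,"rz":0,"grip":1},{"x":29.5,"y":-23.1,"z":0,"rx":0,"ry":0,"rz":0,"grip":1}]' 
python3 -c "from h import *; st()"
```

```text
time: 0.98
eef_pos: [0.4009, -0.3503, 0.2311]
tcp_rot: [0.991, 0.131, -0.0, -0.0]
contact_force: [1.1, -0.5, 0.5]
opening: 1.007
finger_force: 0.0
t 0.98 tcp [ 400.9 -350.3  231.1] yaw 15.0 zaxis [-0.  0. -1.] F [ 1.1 -0.5  0.5] op 1.01 q [-0.91 -0.03  1.93  0.    1.25  0.4 ]
```

All seven keys are needed in each row.

```bash

python3 -m creep '[{"x":14.5,"y":-29,"z":0,"rx":0,"ry":0,"rz":0,"grip":1},{"x":14.5,"y":-29,"z":0,"rx":0,"ry":0,"rz":0,"grip":1},{"x":14.5,"y":-29,"z":0,"rx":0,"ry":0,"rz":0,"grip":1},{"x":14.5,"y":-29,"z":0,"rx":0,"ry":0,"rz":0,"grip":1},{"x":14.5,"y":-29,"z":0,"rx":0,"ry":0,"rz":0,"grip":1},{"x":14.5,"y":-29,"z":0,"rx":0,"ry":0,"rz":0,"grip":1},{"x":14.5,"y":-29,"z":0,"rx":0,"ry":0,"rz":0,"grip":1},{"x":14.5,"y":-29,"z":0,"rx":0,"ry":0,"rz":0,"grip":1},{"x":14.5,"y":-29,"z":0,"rx":0,"ry":0,"rz":0,"grip":1},{"x":14.5,"y":-29,"z":0,"rx":0,"ry":0,"rz":0,"grip":1}]' >/dev/null
python3 -m creep '[{"x":0,"y":0,"z":14,"rx":0,"ry":0,"rz":-3.1,"grip":1},{"x":0,"y":0,"z":14,"rx":0,"ry":0,"rz":-3.1,"grip":1},{"x":0,"y":0,"z":14,"rx":0,"ry":0,"rz":-3.1,"grip":1},{"x":0,"y":0,"z":14,"rx":0,"ry":0,"rz":-3.1,"grip":1},{"x":0,"y":0,"z":14,"rx":0,"ry":0,"rz":-3.1,"grip":1},{"x":0,"y":0,"z":14,"rx":0,"ry":0,"rz":-3.1,"grip":1},{"x":0,"y":0,"z":14,"rx":0,"ry":0,"rz":-3.1,"grip":1},{"x":0,"y":0,"z":14,"rx":0,"ry":0,"rz":-3.1,"grip":1},{"x":0,"y":0,"z":14,"rx":0,"ry":0,"rz":-3.1,"grip":1},{"x":0,"y":0,"z":14,"rx":0,"ry":0,"rz":-3.2,"grip":1}]' >/dev/null
python3 -c "
from h import *
s,R=st()
p=s['eef_pos']*1000
yb=np.radians(46.2)
T=np.array([528.2-90*np.cos(yb),33.2-90*np.sin(yb),5])
print(T,R.T@(T-p))"
```

```text
t 2.65 tcp [464.7 -34.3  90.5] yaw 46.3 zaxis [-0.  0. -1.] F [0.3 0.5 0.3] op 1.0 q [-0.29 -0.01  2.19  0.    0.96  0.47]
[465.90711435 -31.75842053   5.        ] [ 2.68977043 -0.82645418 85.49620049]
```

```bash

python3 -m creep '[{"x":0,"y":0,"z":10,"rx":0,"ry":0,"rz":0,"grip":1},{"x":0,"y":0,"z":10,"rx":0,"ry":0,"rz":0,"grip":1},{"x":0,"y":0,"z":10,"rx":0,"ry":0,"rz":0,"grip":1},{"x":0,"y":0,"z":10,"rx":0,"ry":0,"rz":0,"grip":1},{"x":0,"y":0,"z":10,"rx":0,"ry":0,"rz":0,"grip":1},{"x":0,"y":0,"z":10,"rx":0,"ry":0,"rz":0,"grip":1},{"x":0,"y":0,"z":10,"rx":0,"ry":0,"rz":0,"grip":1},{"x":0,"y":0,"z":6,"rx":0,"ry":0,"rz":0,"grip":1},{"x":0,"y":0,"z":4,"rx":0,"ry":0,"rz":0,"grip":1},{"x":0,"y":0,"z":2,"rx":0,"ry":0,"rz":0,"grip":1}]' >/dev/null
python3 -c "
from h import *
st()
for n in('top','wrist'):
  c=optics.read_camera(n); x=c['color']; cv2.imwrite(f'pics/{n}1.png',cv2.resize(x[200:330,240:440],None,fx=3,fy=3) if n=='top' else x)
"
```

```text
t 3.48 tcp [464.6 -34.3   8.6] yaw 46.2 zaxis [-0.001  0.    -1.   ] F [-0.5  0.2  0.5] op 1.0 q [-0.29  0.15  2.21  0.    0.78  0.47]
```

View pics/top1.png

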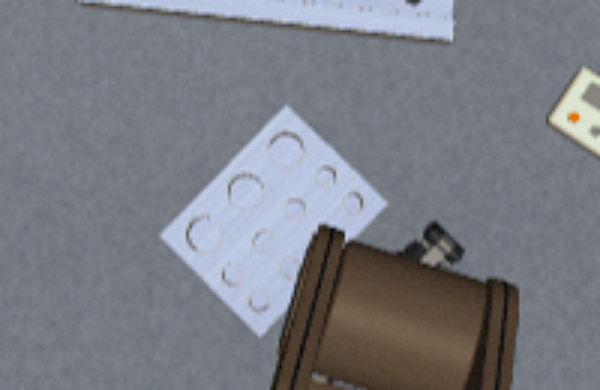

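View pics/wrist1.png

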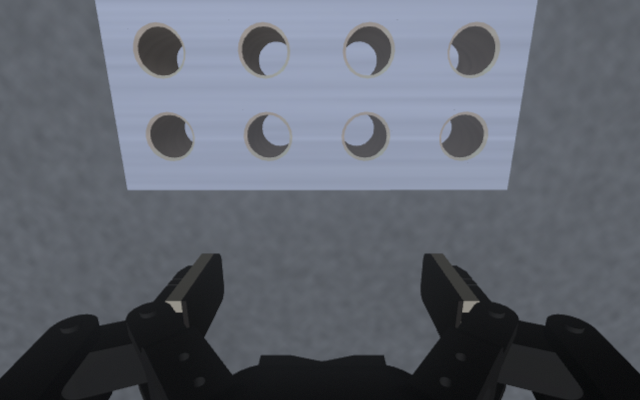

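The wrist view shows the block's back edge parallel to the two open fingers and centred between them (edge at x 128–508, row 190; fingers near columns 200 and 445). I'll close the gap.

```bash

python3 -m creep '[{"x":4,"y":0,"z":0,"rx":0,"ry":0,"rz":0,"grip":1},{"x":4,"y":0,"z":0,"rx":0,"ry":0,"rz":0,"grip":1},{"x":4,"y":0,"z":0,"rx":0,"ry":0,"rz":0,"grip":1},{"x":3,"y":0,"z":0,"rx":0,"ry":0,"rz":0,"grip":1},{"x":3,"y":0,"z":0,"rx":0,"ry":0,"rz":0,"grip":1},{"x":3,"y":0,"z":0,"rx":0,"ry":0,"rz":0,"grip":1},{"x":2,"y":0,"z":0,"rx":0,"ry":0,"rz":0,"grip":1},{"x":2,"y":0,"z":0,"rx":0,"ry":0,"rz":0,"grip":1},{"x":2,"y":0,"z":0,"rx":0,"ry":0,"rz":0,"grip":1},{"x":1.5,"y":0,"z":0,"rx":0,"ry":0,"rz":0,"grip":1}]' | grep -E 'eef|contact'
python3 -m creep '[{"x":1.1,"y":-1.4,"z":0,"rx":0,"ry":0,"rz":1.3,"grip":1},{"x":1.1,"y":-1.4,"z":0,"rx":0,"ry":0,"rz":1.3,"grip":1},{"x":1.1,"y":-1.4,"z":0,"rx":0,"ry":0,"rz":1.3,"grip":1},{"x":1.1,"y":-1.4,"z":0,"rx":0,"ry":0,"rz":1.3,"grip":1},{"x":1.1,"y":-1.4,"z":0,"rx":0,"ry":0,"rz":1.3,"grip":1},{"x":1.1,"y":-1.4,"z":0,"rx":0,"ry":0,"rz":1.3,"grip":1},{"x":1.1,"y":-1.4,"z":0,"rx":0,"ry":0,"rz":1.3,"grip":1},{"x":1.1,"y":-1.4,"z":0,"rx":0,"ry":0,"rz":1.3,"grip":1},{"x":1.1,"y":-1.4,"z":0,"rx":0,"ry":0,"rz":1.3,"grip":1},{"x":1.1,"y":-1.4,"z":0,"rx":0,"ry":0,"rz":1.3,"grip":1}]' | grep -E 'eef|contact'
cat >> h.py <<'E'
def look(tag=None):
    "front face of the block (both top front corners) in rail axes, from the visible front edge"
    c=optics.read_camera('top'); m,cs=blobs(c); s,R=st()
    for k in cs:
        if cv2.contourArea(k)<300 or cv2.boundingRect(k)[1]<190: continue
        h=cv2.convexHull(k); ap=cv2.approxPolyDP(h,3,True)[:,0]
        p=cast(c,ap,.04)[:,:2]*1000-RAIL; a=np.radians(RY)
        q=np.c_[p@[np.cos(a),np.sin(a)],p@[-np.sin(a),np.cos(a)]]
        print('corners rail frame',q.round(1).tolist())
        e=np.roll(q,-1,0)-q; print('edges len',np.hypot(*e.T).round(1),'dir',np.degrees(np.arctan2(e[:,1],e[:,0])).round(1))
    if tag: cv2.imwrite(f'pics/{tag}.png',cv2.resize(c['color'][170:330,230:430],None,fx=3,fy=3))
E
python3 -c "
from h import *
look('b')"
```

```text
eef_pos: [0.4848, -0.0137, 0.0093]
contact_force: [-0.6, 0.3, 0.7]
eef_pos: [0.4823, 0.0032, 0.0093]
contact_force: [-5.6, -4.0, 5.2]
t 5.3 tcp [482.4   3.5   9.3] yaw 33.2 zaxis [-0.005 -0.001 -1.   ] F [-3.8 -3.2  4. ] op 1.0 q [-0.2   0.18  2.17 -0.    0.8   0.79]
corners rail frame [[-59.1, -32.3], [-133.5, -95.5], [-200.2, 14.2], [-140.8, 64.2]]
edges len [ 97.6 128.4  77.6 126.4] dir [-139.6  121.3   40.1  -49.7]
```

View pics/b.png

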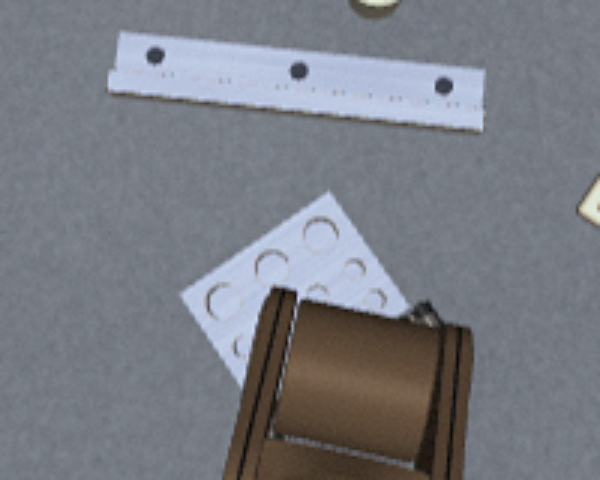

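The block is turning with the fingers: it is now about 40° from the rail, with its nearest corner still 59 mm away. I'll continue.

```bash

python3 -m creep '[{"x":1.1,"y":-1.4,"z":0,"rx":0,"ry":0,"rz":1.3,"grip":1},{"x":1.1,"y":-1.4,"z":0,"rx":0,"ry":0,"rz":1.3,"grip":1},{"x":1.1,"y":-1.4,"z":0,"rx":0,"ry":0,"rz":1.3,"grip":1},{"x":1.1,"y":-1.4,"z":0,"rx":0,"ry":0,"rz":1.3,"grip":1},{"x":1.1,"y":-1.4,"z":0,"rx":0,"ry":0,"rz":1.3,"grip":1},{"x":1.1,"y":-1.4,"z":0,"rx":0,"ry":0,"rz":1.3,"grip":1},{"x":1.1,"y":-1.4,"z":0,"rx":0,"ry":0,"rz":1.3,"grip":1},{"x":1.1,"y":-1.4,"z":0,"rx":0,"ry":0,"rz":1.3,"grip":1},{"x":1.1,"y":-1.4,"z":0,"rx":0,"ry":0,"rz":1.3,"grip":1},{"x":1.1,"y":-1.4,"z":0,"rx":0,"ry":0,"rz":1.3,"grip":1}]' | grep -E 'eef|contact'
python3 -m creep '[{"x":1.1,"y":-1.4,"z":0,"rx":0,"ry":0,"rz":1.3,"grip":1},{"x":1.1,"y":-1.4,"z":0,"rx":0,"ry":0,"rz":1.3,"grip":1},{"x":1.1,"y":-1.4,"z":0,"rx":0,"ry":0,"rz":1.3,"grip":1},{"x":1.1,"y":-1.4,"z":0,"rx":0,"ry":0,"rz":1.3,"grip":1},{"x":1.1,"y":-1.4,"z":0,"rx":0,"ry":0,"rz":1.3,"grip":1},{"x":1.1,"y":-1.4,"z":0,"rx":0,"ry":0,"rz":1.3,"grip":1},{"x":1.1,"y":-1.4,"z":0,"rx":0,"ry":0,"rz":1.3,"grip":1},{"x":1.1,"y":-1.4,"z":0,"rx":0,"ry":0,"rz":1.3,"grip":1},{"x":1.1,"y":-1.4,"z":0,"rx":0,"ry":0,"rz":1.3,"grip":1},{"x":1.1,"y":-1.4,"z":0,"rx":0,"ry":0,"rz":1.3,"grip":1}]' | grep -E 'eef|contact'
python3 -c "
from h import *
look()"
```

```text
eef_pos: [0.4848, 0.0211, 0.009]
contact_force: [-7.0, -3.2, 6.7]
eef_pos: [0.4915, 0.0377, 0.0088]
contact_force: [-8.3, -0.6, 7.6]
t 7.02 tcp [491.8  38.    8.8] yaw 7.2 zaxis [-0.008  0.    -1.   ] F [-6.5 -0.5  4.5] op 1.0 q [-0.13  0.21  2.14 -0.    0.8   1.32]
corners rail frame [[-54.3, -55.6], [-134.0, -72.1], [-139.8, 55.7], [-87.6, 68.7]]
edges len [ 81.4 127.9  53.8 128.7] dir [-168.3   92.6   14.   -75. ]
```

```bash

python3 -m creep '[{"x":1.2,"y":-1.4,"z":0,"rx":0,"ry":0,"rz":1.3,"grip":1},{"x":1.2,"y":-1.4,"z":0,"rx":0,"ry":0,"rz":1.3,"grip":1},{"x":1.2,"y":-1.4,"z":0,"rx":0,"ry":0,"rz":1.3,"grip":1},{"x":1.2,"y":-1.4,"z":0,"rx":0,"ry":0,"rz":1.3,"grip":1},{"x":1.2,"y":-1.4,"z":0,"rx":0,"ry":0,"rz":1.3,"grip":1},{"x":1.2,"y":-1.4,"z":0,"rx":0,"ry":0,"rz":1.3,"grip":1},{"x":1.2,"y":-1.4,"z":0,"rx":0,"ry":0,"rz":1.3,"grip":1},{"x":1.2,"y":-1.4,"z":0,"rx":0,"ry":0,"rz":1.3,"grip":1},{"x":1.2,"y":-1.4,"z":0,"rx":0,"ry":0,"rz":1.3,"grip":1},{"x":1.2,"y":-1.4,"z":0,"rx":0,"ry":0,"rz":1.3,"grip":1}]' | grep -E 'eef|contact'
python3 -m creep '[{"x":1.5,"y":0,"z":0,"rx":0,"ry":0,"rz":0,"grip":1},{"x":1.5,"y":0,"z":0,"rx":0,"ry":0,"rz":0,"grip":1},{"x":1.5,"y":0,"z":0,"rx":0,"ry":0,"rz":0,"grip":1},{"x":1.5,"y":0,"z":0,"rx":0,"ry":0,"rz":0,"grip":1},{"x":1.5,"y":0,"z":0,"rx":0,"ry":0,"rz":0,"grip":1},{"x":1.5,"y":0,"z":0,"rx":0,"ry":0,"rz":0,"grip":1},{"x":1.5,"y":0,"z":0,"rx":0,"ry":0,"rz":0,"grip":1},{"x":1.5,"y":0,"z":0,"rx":0,"ry":0,"rz":0,"grip":1},{"x":1.5,"y":0,"z":0,"rx":0,"ry":0,"rz":0,"grip":1},{"x":1.5,"y":0,"z":0,"rx":0,"ry":0,"rz":0,"grip":1}]' | grep -E 'eef|contact'
python3 -c "
from h import *
look('c')"
```

```text
eef_pos: [0.5029, 0.0525, 0.0087]
contact_force: [-7.5, 0.4, 6.2]
eef_pos: [0.5168, 0.0511, 0.0084]
contact_force: [-10.1, 0.3, 8.3]
t 8.73 tcp [517.5  51.    8.4] yaw -5.8 zaxis [-0.01   0.001 -1.   ] F [-7.8  0.9  4.8] op 1.0 q [-0.1   0.26  2.08  0.    0.82  1.58]
corners rail frame [[-45.0, 58.7], [-44.1, -69.7], [-91.7, -70.1], [-100.4, -49.5], [-96.6, 52.4]]
edges len [128.4  47.6  22.4 101.9  52.1] dir [ -89.6 -179.6  113.    87.9    7. ]
```

View pics/c.png

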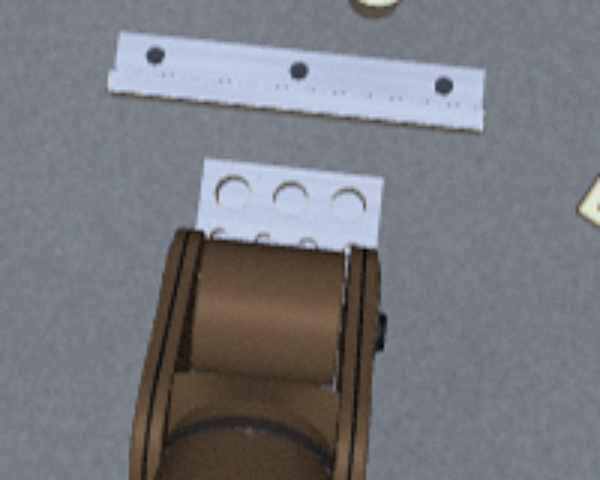

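The picture shows the front with its three large wells parallel to the rail to within 0.5°. The gap is about 44 mm and the block is centred 5 mm off the rail's middle. I'll push straight up now, slowing near contact.

```bash

python3 -m creep '[{"x":3.6,"y":0,"z":0,"rx":0,"ry":0,"rz":0,"grip":1},{"x":3.6,"y":0,"z":0,"rx":0,"ry":0,"rz":0,"grip":1},{"x":3.6,"y":0,"z":0,"rx":0,"ry":0,"rz":0,"grip":1},{"x":3.6,"y":0,"z":0,"rx":0,"ry":0,"rz":0,"grip":1},{"x":3.6,"y":0,"z":0,"rx":0,"ry":0,"rz":0,"grip":1},{"x":3.6,"y":0,"z":0,"rx":0,"ry":0,"rz":0,"grip":1},{"x":3.6,"y":0,"z":0,"rx":0,"ry":0,"rz":0,"grip":1},{"x":3.6,"y":0,"z":0,"rx":0,"ry":0,"rz":0,"grip":1},{"x":3.6,"y":0,"z":0,"rx":0,"ry":0,"rz":0,"grip":1},{"x":3.6,"y":0,"z":0,"rx":0,"ry":0,"rz":0,"grip":1}]' | grep -E 'eef|contact'
python3 -m creep '[{"x":0.5,"y":0,"z":0,"rx":0,"ry":0,"rz":0,"grip":1},{"x":0.5,"y":0,"z":0,"rx":0,"ry":0,"rz":0,"grip":1},{"x":0.5,"y":0,"z":0,"rx":0,"ry":0,"rz":0,"grip":1},{"x":0.5,"y":0,"z":0,"rx":0,"ry":0,"rz":0,"grip":1},{"x":0.5,"y":0,"z":0,"rx":0,"ry":0,"rz":0,"grip":1},{"x":0.5,"y":0,"z":0,"rx":0,"ry":0,"rz":0,"grip":1},{"x":0.5,"y":0,"z":0,"rx":0,"ry":0,"rz":0,"grip":1},{"x":0.5,"y":0,"z":0,"rx":0,"ry":0,"rz":0,"grip":1},{"x":0.5,"y":0,"z":0,"rx":0,"ry":0,"rz":0,"grip":1},{"x":0.5,"y":0,"z":0,"rx":0,"ry":0,"rz":0,"grip":1}]' | grep -E 'eef|contact'
python3 -c "
from h import *
st(); c=optics.read_camera('top'); cv2.imwrite('pics/d.png',cv2.resize(c['color'][170:270,230:430],None,fx=4,fy=4))"
```

```text
eef_pos: [0.553, 0.0473, 0.0081]
contact_force: [-8.6, 2.5, 5.0]
eef_pos: [0.558, 0.0468, 0.0081]
contact_force: [-8.2, 1.1, 4.6]
t 10.4 tcp [558.   46.8   8.1] yaw -5.8 zaxis [-0.01   0.001 -1.   ] F [-8.2  1.1  4.6] op 1.0 q [-0.1   0.33  1.98  0.    0.84  1.57]
```

View pics/d.png

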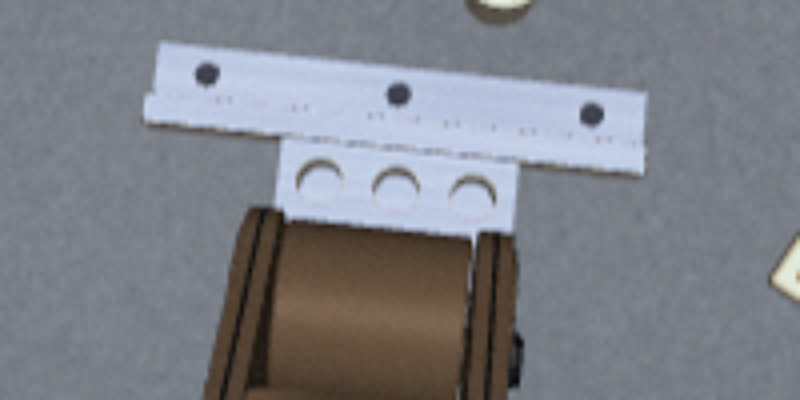

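The block's top edge meets the rail's visible edge (rows 135–160), so only a millimetre or two is left. The force is still only sliding friction, so I'll continue gently until it rises.

```bash

python3 -m creep '[{"x":0.3,"y":0,"z":0,"rx":0,"ry":0,"rz":0,"grip":1},{"x":0.3,"y":0,"z":0,"rx":0,"ry":0,"rz":0,"grip":1},{"x":0.3,"y":0,"z":0,"rx":0,"ry":0,"rz":0,"grip":1},{"x":0.3,"y":0,"z":0,"rx":0,"ry":0,"rz":0,"grip":1},{"x":0.3,"y":0,"z":0,"rx":0,"ry":0,"rz":0,"grip":1},{"x":0.3,"y":0,"z":0,"rx":0,"ry":0,"rz":0,"grip":1},{"x":0.3,"y":0,"z":0,"rx":0,"ry":0,"rz":0,"grip":1},{"x":0.3,"y":0,"z":0,"rx":0,"ry":0,"rz":0,"grip":1},{"x":0.3,"y":0,"z":0,"rx":0,"ry":0,"rz":0,"grip":1},{"x":0.3,"y":0,"z":0,"rx":0,"ry":0,"rz":0,"grip":1}]' | grep -E 'eef|contact'; python3 -c "
from h import *
s,_=st(); print(s['wrist_torque'])"
```

```text
eef_pos: [0.561, 0.0465, 0.0081]
contact_force: [-7.6, 1.6, 4.0]
t 11.28 tcp [561.   46.5   8.1] yaw -5.8 zaxis [-0.01   0.001 -1.   ] F [-7.6  1.6  4. ] op 1.0 q [-0.1   0.34  1.97  0.    0.84  1.57]
[ 1.04603923e-01  1.17788109e+00 -1.63816588e-05]
```

```bash

python3 -m creep '[{"x":0.2,"y":0,"z":0,"rx":0,"ry":0,"rz":0,"grip":1},{"x":0.2,"y":0,"z":0,"rx":0,"ry":0,"rz":0,"grip":1},{"x":0.2,"y":0,"z":0,"rx":0,"ry":0,"rz":0,"grip":1},{"x":0.2,"y":0,"z":0,"rx":0,"ry":0,"rz":0,"grip":1},{"x":0.2,"y":0,"z":0,"rx":0,"ry":0,"rz":0,"grip":1},{"x":0.2,"y":0,"z":0,"rx":0,"ry":0,"rz":0,"grip":1},{"x":0.2,"y":0,"z":0,"rx":0,"ry":0,"rz":0,"grip":1},{"x":0.2,"y":0,"z":0,"rx":0,"ry":0,"rz":0,"grip":1},{"x":0.2,"y":0,"z":0,"rx":0,"ry":0,"rz":0,"grip":1},{"x":0.2,"y":0,"z":0,"rx":0,"ry":0,"rz":0,"grip":1}]' | grep -E 'eef|contact'; python3 -c "
from h import *
s,_=st(); print(s['wrist_torque'])"
```

```text
eef_pos: [0.5613, 0.0465, 0.0082]
contact_force: [-13.2, 1.3, 10.0]
t 12.12 tcp [561.3  46.5   8.2] yaw -5.8 zaxis [-0.015  0.001 -1.   ] F [-13.2   1.3  10. ] op 1.0 q [-0.1   0.34  1.97 -0.    0.85  1.58]
[ 0.15576866  1.98143405 -0.03813062]
```

The tool has stalled and the force is rising, so the block has reached the rail. I'll seat it a little more firmly.

```bash

python3 -m creep '[{"x":0.2,"y":0,"z":0,"rx":0,"ry":0,"rz":0,"grip":1},{"x":0.2,"y":0,"z":0,"rx":0,"ry":0,"rz":0,"grip":1},{"x":0.2,"y":0,"z":0,"rx":0,"ry":0,"rz":0,"grip":1},{"x":0.2,"y":0,"z":0,"rx":0,"ry":0,"rz":0,"grip":1},{"x":0.2,"y":0,"z":0,"rx":0,"ry":0,"rz":0,"grip":1},{"x":0.2,"y":0,"z":0,"rx":0,"ry":0,"rz":0,"grip":1},{"x":0.2,"y":0,"z":0,"rx":0,"ry":0,"rz":0,"grip":1},{"x":0.2,"y":0,"z":0,"rx":0,"ry":0,"rz":0,"grip":1},{"x":0.2,"y":0,"z":0,"rx":0,"ry":0,"rz":0,"grip":1},{"x":0.2,"y":0,"z":0,"rx":0,"ry":0,"rz":0,"grip":1}]' | grep -E 'eef|contact'; python3 -c "
from h import *
s,_=st(); print(s['wrist_torque'])"
```

```text
eef_pos: [0.5612, 0.0465, 0.0082]
contact_force: [-20.4, 1.9, 15.7]
t 12.95 tcp [561.2  46.5   8.2] yaw -5.8 zaxis [-0.021  0.002 -1.   ] F [-20.4   1.9  15.7] op 1.0 q [-0.1   0.34  1.96 -0.    0.85  1.58]
[ 0.09216073  2.83180242 -0.05499011]
```

The force rose to about 25 N with no movement, so the block is seated. I'll retreat straight back, lift clear and check.

```bash

python3 -m creep '[{"x":-1,"y":0,"z":0,"rx":0,"ry":0,"rz":0,"grip":1},{"x":-2,"y":0,"z":0,"rx":0,"ry":0,"rz":0,"grip":1},{"x":-4,"y":0,"z":0,"rx":0,"ry":0,"rz":0,"grip":1},{"x":-8,"y":0,"z":0,"rx":0,"ry":0,"rz":0,"grip":1},{"x":-10,"y":0,"z":0,"rx":0,"ry":0,"rz":0,"grip":1},{"x":-10,"y":0,"z":0,"rx":0,"ry":0,"rz":0,"grip":1},{"x":-10,"y":0,"z":0,"rx":0,"ry":0,"rz":0,"grip":1},{"x":-10,"y":0,"z":0,"rx":0,"ry":0,"rz":0,"grip":1},{"x":-8,"y":0,"z":0,"rx":0,"ry":0,"rz":0,"grip":1},{"x":-4,"y":0,"z":0,"rx":0,"ry":0,"rz":0,"grip":1}]' | grep -E 'eef|contact'
python3 -m creep '[{"x":0,"y":0,"z":-15,"rx":0,"ry":0,"rz":0,"grip":1},{"x":0,"y":0,"z":-20,"rx":0,"ry":0,"rz":0,"grip":1},{"x":0,"y":0,"z":-20,"rx":0,"ry":0,"rz":0,"grip":1},{"x":0,"y":0,"z":-20,"rx":0,"ry":0,"rz":0,"grip":1},{"x":0,"y":0,"z":-20,"rx":0,"ry":0,"rz":0,"grip":1},{"x":0,"y":0,"z":-20,"rx":0,"ry":0,"rz":0,"grip":1},{"x":0,"y":0,"z":-20,"rx":0,"ry":0,"rz":0,"grip":1},{"x":0,"y":0,"z":-20,"rx":0,"ry":0,"rz":0,"grip":1},{"x":0,"y":0,"z":-20,"rx":0,"ry":0,"rz":0,"grip":1},{"x":0,"y":0,"z":-15,"rx":0,"ry":0,"rz":0,"grip":1}]' | grep -E 'eef|contact'
python3 -m creep '[{"x":0,"y":15,"z":0,"rx":0,"ry":0,"rz":0,"grip":1},{"x":0,"y":25,"z":0,"rx":0,"ry":0,"rz":0,"grip":1},{"x":0,"y":25,"z":0,"rx":0,"ry":0,"rz":0,"grip":1},{"x":0,"y":25,"z":0,"rx":0,"ry":0,"rz":0,"grip":1},{"x":0,"y":25,"z":0,"rx":0,"ry":0,"rz":0,"grip":1},{"x":0,"y":25,"z":0,"rx":0,"ry":0,"rz":0,"grip":1},{"x":0,"y":25,"z":0,"rx":0,"ry":0,"rz":0,"grip":1},{"x":0,"y":25,"z":0,"rx":0,"ry":0,"rz":0,"grip":1},{"x":0,"y":15,"z":0,"rx":0,"ry":0,"rz":0,"grip":1},{"x":0,"y":0,"z":0,"rx":0,"ry":0,"rz":0,"grip":1}]' | grep -E 'eef|contact'
python3 -c "
from h import *
st(); c=optics.read_camera('top'); d=optics.read_camera('scene')
a=cv2.resize(c['color'][140:300,190:470],None,fx=2.5,fy=2.5); b=d['color'][150:270,190:430]; b=cv2.resize(b,(700,350),interpolation=cv2.INTER_CUBIC)[:200+0] if 0 else cv2.resize(b,(400,200))
b=cv2.copyMakeBorder(b,0,0,0,300,cv2.BORDER_CONSTANT)
cv2.imwrite('pics/e.png',np.vstack([a,b]))
# block: bottom edges below the rail; rows under the rail-front line
m,cs=blobs(c); k=cs[0][:,0]; h=cv2.approxPolyDP(cv2.convexHull(k.reshape(-1,1,2)),3,True)[:,0]; print(h.tolist())
p=cast(c,k,.04)[:,:2]*1000-RAIL; A=np.radians(RY); q=np.c_[p@[np.cos(A),np.sin(A)],p@[-np.sin(A),np.cos(A)]]
b=q[q[:,0]<-80]; f=b[abs(b[:,1]-b[:,1].mean())<45]; print('back edge x,slope deg',np.polyval(np.polyfit(f[:,1],f[:,0],1),f[:,1].mean()),np.degrees(np.polyfit(f[:,1],f[:,0],1)[0]),'y',b[:,1].min(),b[:,1].max())
"
```

```text
eef_pos: [0.5005, 0.0525, 0.0091]
contact_force: [0.3, 0.7, 0.6]
eef_pos: [0.5027, 0.0522, 0.2014]
contact_force: [-0.2, -0.2, -0.3]
eef_pos: [0.481, -0.1542, 0.1995]
contact_force: [-0.1, 1.0, -0.4]
t 15.45 tcp [ 481.  -154.2  199.5] yaw -6.0 zaxis [ 0.001 -0.001 -1.   ] F [-0.1  1.  -0.4] op 1.0 q [-0.51 -0.06  2.02 -0.    1.19  1.17]
[[266, 194], [270, 180], [391, 193], [391, 207], [355, 254], [295, 247]]
back edge x,slope deg -98.21624591354886 0.021144274512529607 y -70.72090290057834 59.04919459866125
```

View pics/e.png

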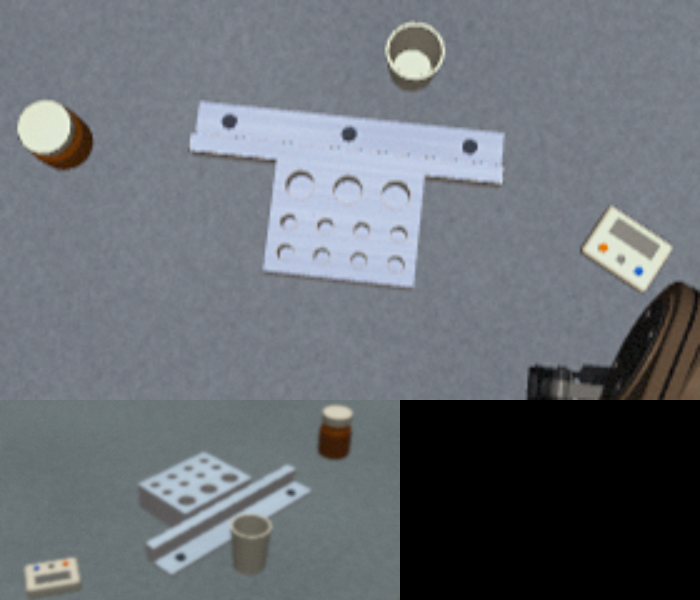

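The picture shows the block with its three large wells against the rail and no gap. Its back edge is parallel to the rail to 0.02° and it spans y −71 to +59 mm, within the rail's ±140 mm. The jar, timer and beaker have not moved, and the arm is clear.

```bash
python3 -c "
from plant import sign_off
print(sign_off())"
```

```text
the job is handed in; nothing more can be done
None
```

The block was turned clear of the rail, then pushed up until its front sat flush against it and within its length; the jar, timer and beaker stayed where they were, and the job was handed in at about 15.5 s.

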